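# Load the hand spin dryer with washed porcelain and spin it

## Task

Put the washed porcelain boat, crucible and funnel from the drip tray into the open drum of the spin dryer, letting go of each at about the level of the drum's mouth so that none falls from higher up. Once all three are in, turn the crank two full turns clockwise (seen from above) to spin them, then let go. Do not turn the crank before that, and leave the bottle, beaker and dish on the tray and all other things standing where they are.

Things in the scene. Friction and masses are not known exactly. Their poses are not given: they have to be found in the camera images.
- boat_mid (a point): Combustion boat: narrow open white porcelain trough, 110 long (x) x 34 wide (y) x 28 high, walls 5, lying flat on the drip tray. Point: its centre, 14 above its underside.
- crucible_mid (a point): Crucible: open white porcelain cup, rim diameter 60, height 70, wall 4, tapering slightly to the foot, standing upright on the tray. Point: on its axis, 35 above its underside; z up through the mouth.
- funnel_mid (a point): Funnel: white porcelain, standing mouth down on the tray with its stem up. Cone 70 in diameter at the bottom, 52 high; stem 18 in diameter; overall height 105. Point: on its axis, 40 above the mouth edge; z towards the stem end.
- spinner: Hand-cranked spin dryer, fixed to the bench: grey base 300 (x) x 170 (y), open aluminium drum at its +x end, crank at its -x end on a grey pillar 72 in diameter and 135 high. Origin: on the bench; drum axis at x=+70, crank axis at x=-95. Highest part: knob top, 197 above the bench.
- drum_axis (a point): Centre of the drum's round mouth, 132 above the bench, at rim level. Mouth inside diameter 192; inside depth 102 (inner floor 30 above the bench); wall 4. The drum turns with the crank, one turn for one turn.
- crank_axis (a point): Point on the crank's upright axis, 181 above the bench, the height to grip the knob.
- crank_grip (a point): Grip point of the crank's upright black knob: 26 in diameter, 46 high (top 16 above this point, crank arm's upper face 32 below it), 55 out from the crank axis. The knob spins freely on its pin, so it can be held with a fixed hand orientation while it is led round. z up.
- crank (a joint): Crank angle in rad: 0 at the start, grows clockwise seen from above; one full turn is 6.28.
- tray: Drip tray, fixed: grey, 250 (x) x 360 (y), rim 14 high, floor 4 thick. It holds the six washed pieces. Origin: on the bench under its centre.
- bottle: Bystander on the tray: capped white plastic bottle, 52 in diameter, 130 high, upright. Origin: centre of its underside.
- beaker: Bystander on the tray: open glass beaker, 60 in diameter, 85 high, upright. Origin: centre of its underside.
- dish: Bystander on the tray: shallow white porcelain dish, 74 in diameter, 36 high. Origin: centre of its underside.
- amber: Bystander on the bench, beyond the tray and dryer: amber glass bottle, 64 in diameter, 150 high. Origin: centre of its underside.
- jar: Bystander on the bench, beyond the tray and dryer: white jar with lid, 76 in diameter, 100 high. Origin: centre of its underside.
- boat: The boat itself (see point boat_mid). Origin: centre of its underside; same axes as that point.
- crucible: The crucible itself (see point crucible_mid). Origin: centre of its underside; same axes as that point.
- funnel: The funnel itself (see point funnel_mid). Origin: centre of its underside; same axes as that point.
Not all that is in view belongs to the job. What is shaped like the funnel but purple or red is not meant.

How it is judged:
On the way, in this order (a step that is already met when the one before it is completed fails the run):
1. boat, crucible and funnel are all inside the drum while the crank is still within 0.6 rad of its start (horizontal distance between each of boat_mid, crucible_mid, funnel_mid and drum_axis below 0.088 m and z of each of boat_mid, crucible_mid, funnel_mid in the frame of drum_axis below 0.008 m and value of joint crank between -0.6 and 0.6 rad), for 0.2 s.
2. the crank has then been turned two full turns clockwise (at least 12.2 rad) (value of joint crank above 12.2 rad), for 0.1 s.
At the end, for the whole second after the job is handed in: Boat, crucible and funnel lie at rest inside the drum (middle of each within 88 mm of the drum's axis and no more than 8 mm above its rim level), the crank stands at 12.2 rad or more (two full turns clockwise, 0.37 rad allowed) and is still (horizontal distance between each of boat_mid, crucible_mid, funnel_mid and drum_axis below 0.088 m and z of each of boat_mid, crucible_mid, funnel_mid in the frame of drum_axis below 0.008 m and value of joint crank above 12.2 rad and velocity of joint crank between -0.1 and 0.1 rad/s and linear speed of each of boat, crucible, funnel below 0.05 m/s); the robot touches nothing.
It fails at once if the bottle, beaker or dish on the tray is moved by more than 25 mm or tipped (distance of any of bottle, beaker, dish from where it was at the start of the episode above 0.025 m or angle between any of bottle, beaker, dish's own z axis and vertical above 0.35 rad).
It fails at once if the amber bottle or the jar is moved by more than 25 mm or tipped (distance of any of amber, jar from where it was at the start of the episode above 0.025 m or angle between any of amber, jar's own z axis and vertical above 0.35 rad).
It fails at once if the boat, crucible or funnel falls from more than about 160 mm or is thrown (faster than 1.8 m/s) (linear speed of any of boat, crucible, funnel above 1.8 m/s).
It also fails if it takes over 72 s, if anything falls off the work surface, if the arm or the gripper's body presses on something with over 40 N, if the wrist force passes 120 N, or if a joint passes its speed limit or range.

## Robot

A 7-joint arm with a two-finger parallel gripper is mounted at the origin on the work surface. World frame = base frame: x ahead of the robot, y to its left, z up, the work surface at z = 0. Lengths are in m, angles in rad, forces in N, time in s.
With the tool pointing down it reaches from about 0.425 to 0.925 m from the base axis. Payload 6.8 kg.
Tool frame: the origin (TCP) lies on the front face of the gripper's body, between the roots of the fingers; the fingertips stand 73 mm ahead of it and the grasp point (between the pads) lies 54 mm ahead of it (env.nose_length is the distance from the TCP to the fingertips, in m); z points along the fingers, y is the direction in which the jaws open and shut (so a half turn about z gives the same grasp; the last joint's range is limited). The gripper opens to 85 mm and grips with 20 to 120 N. Pads are 22 mm wide; open, the fingers measure 114 mm over their backs; the gripper's body (76 mm by 85 mm) begins 54 mm behind the grasp point. The pads swing forward as they close: fully open they stand 13 mm farther back than shut.
Start: joints at [1.236, 0.477, 0.022, 1.555, -0.011, 1.109, -0.083], TCP at [0.152, -0.658, 0.304] pointing down, gripper open.
Joint ranges: [-2.96, 2.96], [-0.34, 2.1], [-1.41, 1.46], [0.24, 2.44], [-1.37, 4.51], [0.17, 1.92], [-2.96, 2.96]. Speed limits (rad/s): [2.39, 2.39, 3.14, 3.14, 3.14, 3.14, 3.14].

## Interface

Orientations are given as a unit quaternion [w, x, y, z].
In Python, from cell import env, kin, camera, calibration, job gives the robot as it stands. The module is installed in compiled form; this text tells all that it offers. Calls block until the motion is done:
- env.reach(position, orientation): joint-space move of the TCP to a pose.
- env.movel(position, velocity=0.15, rot=None, stop_force=None): straight line of the TCP; rot=None keeps the orientation; velocity is the mean speed in m/s. With stop_force (N) it stops when the force on the tool has changed by that much, and returns True; else False.
- env.goto_joints(angles): joint-space move.
- env.grip(opening, f_grip=None): finger opening in m; f_grip is the grip in N (None keeps the last); returns when the fingers have stopped.
- env.dwell(seconds).
- kin.inverse_kinematics(position, orientation): joint angles nearest the present ones, or None.
- env.get_state(): the state.
- camera(name): name is "side" or "top" or "wrist"; returns (picture, depth): 400x640x3 uint8, blue, green, red; 400x640 float32, m along the optical axis (not along the pixel's ray), 0 where there is no reading.
- calibration(name): a dict with "fx", "fy", "cx", "cy" (pixels), "rvec" (rotation vector, rad) and "tvec" (3), from world to camera coordinates, as OpenCV has them. Camera axes: x right, y down, z forward; pixel columns grow to the right and rows downward; lengths in m; the calibration is good to about 2 mm. A picture is of the moment at which its call begins: read the wrist's pose just before it. calibration takes no time and is no camera call; for the wrist camera it gives the pose at the moment of the call.
A pose or a line that the arm cannot do raises env.PlanningError and nothing moves.
- job.job_done(): hands the job in, once; it reports no verdict.
The state is a dict: "time": time; "qpos": joint angles; "joint_velocities": joint speeds; "joint_torque": joint torques, N m; "tcp_pos": TCP position; "orientation": TCP orientation; "force": force on the tool from outside, world axes, zero at the start; "torque": the same for the moment, N m; "opening": finger opening in m.
Only numpy, scipy, OpenCV 4.12 (cv2) and the standard library are available. Lean on these libraries where they do the work, as an engineer would, in place of code of your own. Each camera call takes 0.05 s, during which the arm holds its last target. There are 200 camera calls.

## Working session

There is one attempt and no reset: what is moved stays moved. The work goes in short steps, each a Python script; the robot and the scene stay as the last script left them, time stands still between calls to the robot, and variables do not carry over. Pictures are saved under pics/ and viewed, about 8 in all and at most 12, crops included, and the job is handed in when it is done.

```bash
mkdir -p pics; cat > h.py <<'E'
import numpy as np, cv2
from cell import env, kin, camera, calibration, job
def pts(depth,c):
    v,u=np.mgrid[0:depth.shape[0],0:depth.shape[1]]
    P=np.stack([(u-c['cx'])/c['fx']*depth,(v-c['cy'])/c['fy']*depth,depth],-1)
    R,_=cv2.Rodrigues(np.array(c['rvec'],float))
    return (P-np.array(c['tvec']).ravel())@R
def ray(c,u,v,z):
    R,_=cv2.Rodrigues(np.array(c['rvec'],float)); o=-R.T@np.array(c['tvec']).ravel()
    d=R.T@np.array([(u-c['cx'])/c['fx'],(v-c['cy'])/c['fy'],1]); return o+d*(z-o[2])/d[2]
def snap(n):
    c=calibration(n); im,d=camera(n); return im,d,c
E
python3 - <<'E'
from h import *
for n in ('top','side'):
    im,d,c=snap(n); cv2.imwrite(f'pics/{n}0.png',im); np.save(f'pics/{n}d.npy',d); np.save(f'pics/{n}P.npy',pts(d,c))
    R,_=cv2.Rodrigues(np.array(c['rvec'],float)); print(n,c,-R.T@np.array(c['tvec']).ravel(),(d>0).mean())
s=env.get_state();print(s['orientation'],s['time'],s['opening'],env.nose_length)
E
```

```text
top {'fx': 401.3560772777611, 'fy': 401.3560772777611, 'cx': 323.44606313963214, 'cy': 199.34835861799735, 'rvec': array([ 2.09858983, -2.13457873,  0.19451647]), 'tvec': array([-0.07075318,  0.60838061,  1.25829724])} [ 0.35578675 -0.09042802  1.35043825] 0.996
side {'fx': 410.4985242294904, 'fy': 410.4985242294904, 'cx': 319.1280811709463, 'cy': 200.24442389681434, 'rvec': array([ 0.24597525, -2.85963974,  1.06831156]), 'tvec': array([0.58213007, 0.21749468, 1.22841919])} [0.44012466 0.73255273 1.0792821 ] 0.996078125
[-8.09947770e-04  9.93574620e-01  1.13175936e-01 -1.64251990e-04] 0.1 0.08553716677588602 0.0726
```

View pics/top0.png

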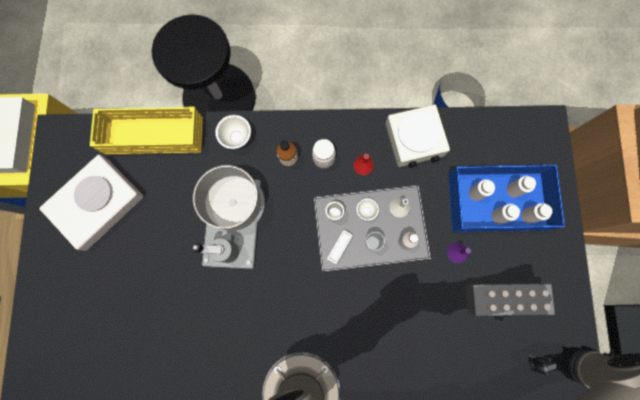

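View pics/side0.png

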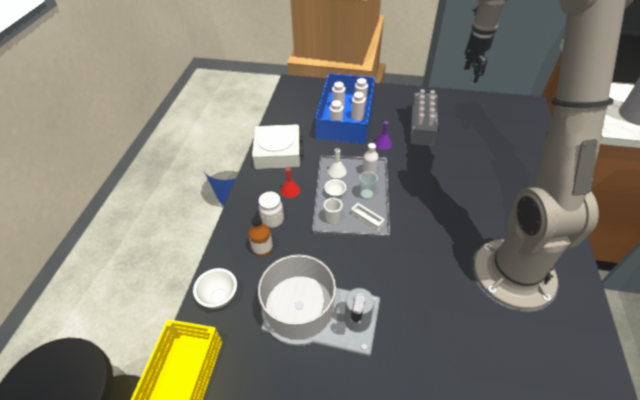

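Top view: the tray holds the crucible (334,211), dish (367,209), white funnel (400,205), boat (340,247), beaker (375,240) and bottle (410,240). The drum is at (228,198) and the crank at (217,248), with its knob near (197,248).

Possible mix-ups:
- **Funnel:** white (400,205), red (363,165) or purple (459,252). I choose the white one.
- **Crucible:** (334,211), dish (367,209), bowl (233,131) or beaker (375,240). I choose (334,211).
- **Boat:** only (340,247).

```bash
python3 - <<'E'
from h import *
im=cv2.imread('pics/top0.png'); P=np.load('pics/topP.npy'); c=calibration('top')
a=cv2.resize(im[180:275,310:435],None,fx=5,fy=5,interpolation=cv2.INTER_CUBIC)
b=cv2.resize(im[155:275,185:270],None,fx=4,fy=4,interpolation=cv2.INTER_CUBIC)
H=max(a.shape[0],b.shape[0]); pad=lambda x:cv2.copyMakeBorder(x,0,H-x.shape[0],0,0,cv2.BORDER_CONSTANT)
o=np.hstack([pad(a),pad(b)]); print(o.shape); cv2.imwrite('pics/crop.png',cv2.resize(o,None,fx=.8,fy=.8))
# blobs on the tray above floor from depth
for n in ('top','side'):
    P=np.load(f'pics/{n}P.npy'); z=P[...,2]
    m=((z>.018)&(z<.3)&(P[...,0]>.3)&(P[...,0]<.85)&(P[...,1]>-.45)&(P[...,1]<.35)).astype(np.uint8)
    k,l,s,_=cv2.connectedComponentsWithStats(m,connectivity=4)
    print(n)
    for i in range(1,k):
        if s[i,4]<60: continue
        Q=P[l==i]; print(s[i,:5],'lo',Q.min(0).round(3),'hi',Q.max(0).round(3),'top', Q[Q[:,2]>np.percentile(Q[:,2],85)].mean(0).round(3))
E
```

```text
(480, 965, 3)
top
[ 389  125   46   43 1515] lo [ 0.72  -0.45   0.018] hi [ 0.85  -0.311  0.087] top [ 0.807 -0.4    0.081]
[192 130   8  21 103] lo [0.795 0.347 0.019] hi [0.85  0.35  0.092] top [0.816 0.349 0.089]
[216 130  35  19 259] lo [0.787 0.164 0.018] hi [0.85  0.281 0.068] top [0.814 0.216 0.063]
[277 140  21  26 404] lo [0.734 0.007 0.02 ] hi [0.793 0.068 0.156] top [0.766 0.039 0.151]
[312 140  23  27 497] lo [ 0.727 -0.119  0.02 ] hi [ 0.798 -0.046  0.107] top [ 0.766 -0.082  0.103]
[357 154  14  18 181] lo [ 0.711 -0.243  0.018] hi [ 0.76  -0.197  0.111] top [ 0.737 -0.221  0.104]
[ 193  166   72  103 5525] lo [0.39  0.12  0.018] hi [0.707 0.325 0.199] top [0.499 0.238 0.14 ]
[357 199  22  21 231] lo [ 0.542 -0.261  0.018] hi [ 0.61  -0.191  0.048] top [ 0.577 -0.22   0.042]
[392 199  17  17 216] lo [ 0.557 -0.364  0.018] hi [ 0.611 -0.31   0.114] top [ 0.585 -0.336  0.107]
[326 202  18  19 154] lo [ 0.539 -0.144  0.019] hi [ 0.595 -0.089  0.08 ] top [ 0.57  -0.117  0.076]
[327 230  26  34 131] lo [ 0.401 -0.172  0.019] hi [ 0.508 -0.089  0.038] top [ 0.458 -0.136  0.03
[... 409 characters left out ...]
 0.115]
[330 149  15  26 215] lo [ 0.558 -0.345  0.018] hi [ 0.61  -0.306  0.114] top [ 0.585 -0.332  0.104]
[283 168  15  25 205] lo [ 0.711 -0.232  0.018] hi [ 0.761 -0.189  0.108] top [ 0.736 -0.215  0.102]
[324 180  22  42 566] lo [ 0.536 -0.26   0.019] hi [ 0.61  -0.083  0.08 ] top [ 0.566 -0.114  0.073]
[ 249  192   35   63 1318] lo [ 0.726 -0.115  0.018] hi [0.802 0.076 0.154] top [0.762 0.048 0.131]
[352 203  33  26 265] lo [ 0.397 -0.172  0.018] hi [ 0.506 -0.085  0.038] top [ 0.443 -0.121  0.035]
[ 259  255  121  100 8274] lo [0.389 0.127 0.018] hi [0.709 0.332 0.2  ] top [0.515 0.241 0.139]
[207 269  30  40 421] lo [0.786 0.167 0.018] hi [0.85  0.285 0.067] top [0.812 0.227 0.062]
```

View pics/crop.png

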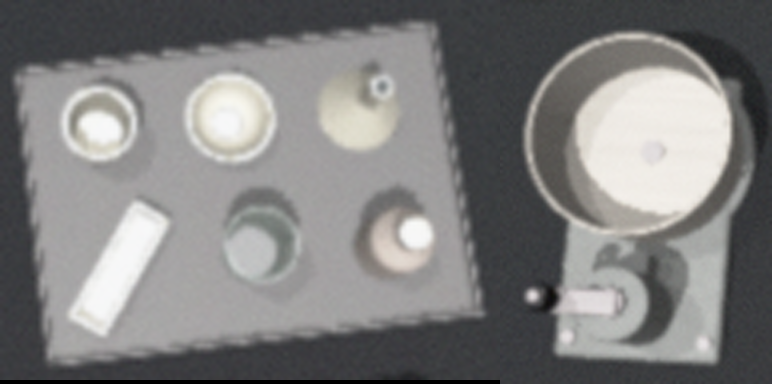

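The crop confirms the choice: boat at left, crucible at upper left (deep cup), white funnel at upper right with its stem up. The knob points away to +y. Next I'll measure the exact positions.

```bash
cat >> h.py <<'E'
def white(im,lo=150,s=70):
    hsv=cv2.cvtColor(im,cv2.COLOR_BGR2HSV); return ((hsv[...,2]>lo)&(hsv[...,1]<s))
E
python3 - <<'E'
from h import *
for n in ('top','side'):
    P=np.load(f'pics/{n}P.npy'); x,y,z=P[...,0],P[...,1],P[...,2]; print(n)
    def box(a,b,c,d,e,f): return (x>a)&(x<b)&(y>c)&(y<d)&(z>e)&(z<f)
    tab=box(.3,.36,-.3,.1,-.05,.05); print('bench z',z[tab].mean().round(4))
    fl=box(.48,.53,-.3,-.2,-.05,.012); print('tray floor',z[fl].mean().round(4))
    def circ(nm,m):
        q=P[m][:,:2].astype(np.float32); (cx,cy),r=cv2.minEnclosingCircle(q); print(nm,len(q),round(cx,4),round(cy,4),round(r,4),'mean',q.mean(0).round(4))
    circ('crucible rim',box(.53,.61,-.155,-.08,.064,.09))
    circ('funnel stem',box(.55,.62,-.37,-.3,.08,.12))
    circ('funnel cone',box(.53,.63,-.39,-.28,.018,.12))
    circ('drum rim',box(.47,.72,.1,.35,.122,.142)&(x>.48))
    circ('knob',box(.36,.5,.15,.35,.18,.21)); circ('pillar/arm',box(.38,.5,.12,.35,.125,.18))
    q=P[box(.38,.53,-.19,-.07,.016,.045)][:,:2].astype(np.float32); r=cv2.minAreaRect(q); print('boat',r,cv2.boxPoints(r).round(3).tolist())
    R=box(.48,.72,.1,.35,.122,.142); 
    # algebraic circle fit to drum rim
    q=P[R&(x>.5)][:,:2]; A=np.c_[2*q,np.ones(len(q))]; s=np.linalg.lstsq(A,(q**2).sum(1),rcond=None)[0]; print('drum fit',s[:2].round(4),np.sqrt(s[2]+s[0]**2+s[1]**2).round(4))
    b=box(.36,.52,.1,.36,.155,.21); 
    print('hi pts',[(p.round(3).tolist()) for p in P[b][::6]][:20])
E
```

```text
top
bench z -0.0001
tray floor 0.0043
crucible rim 76 0.5666 -0.116 0.0295 mean [ 0.5689 -0.1171]
funnel stem 39 0.5851 -0.3369 0.0094 mean [ 0.5844 -0.3355]
funnel cone 217 0.5855 -0.335 0.0299 mean [ 0.5816 -0.333 ]
drum rim 372 0.608 0.2252 0.1007 mean [0.6128 0.2332]
knob 36 0.4479 0.2868 0.0122 mean [0.4462 0.2842]
pillar/arm 522 0.4465 0.249 0.0498 mean [0.4434 0.2392]
boat ((0.44013166427612305, -0.15407508611679077), (0.08789845556020737, 0.11027690768241882), 59.09324645996094) [[0.3700000047683716, -0.16300000250339508], [0.4650000035762787, -0.2199999988079071], [0.5099999904632568, -0.14499999582767487], [0.41499999165534973, -0.08799999952316284]]
drum fit [0.6076 0.224 ] 0.0972
hi pts [[0.46, 0.288, 0.183], [0.455, 0.28, 0.17], [0.451, 0.278, 0.185], [0.448, 0.287, 0.193], [0.45, 0.279, 0.165], [0.445, 0.279, 0.193], [0.442, 0.281, 0.195], [0.439, 0.281, 0.185], [0.437, 0.284, 0.185], [0.435, 0.288, 0.172]]
side
bench z 0.0005
tray floor 0.0047
crucible rim 126 0.563 -0.1144 0.0321 mean [ 0.5657 -0.1138]
funnel stem 44 0.5846 -0.3348 0.012 mean [ 0.5854 -0.3309]
funnel 
[... 279 characters left out ...]
1840973, 0.12755559384822845), 86.26427459716797) [[0.37700000405311584, -0.16500000655651093], [0.5049999952316284, -0.17299999296665192], [0.5109999775886536, -0.07900000363588333], [0.3840000033378601, -0.07000000029802322]]
drum fit [0.6066 0.2278] 0.0972
hi pts [[0.449, 0.29, 0.195], [0.444, 0.291, 0.194], [0.441, 0.294, 0.195], [0.441, 0.293, 0.189], [0.443, 0.297, 0.191], [0.447, 0.297, 0.185], [0.456, 0.301, 0.184], [0.443, 0.303, 0.194], [0.454, 0.303, 0.184], [0.44, 0.303, 0.189], [0.449, 0.305, 0.186], [0.435, 0.3, 0.179], [0.444, 0.307, 0.185], [0.453, 0.303, 0.169], [0.439, 0.304, 0.177], [0.448, 0.304, 0.167], [0.434, 0.296, 0.156], [0.441, 0.303, 0.163], [0.443, 0.304, 0.159]]
```

```bash
cat >> h.py <<'E'
from scipy.spatial.transform import Rotation as Ro
def down(ang):  # tool x along heading ang (world), z down
    x=np.array([np.cos(ang),np.sin(ang),0]); z=np.array([0,0,-1.]); q=Ro.from_matrix(np.c_[x,np.cross(z,x),z]).as_quat(); return q[[3,0,1,2]]
def best(p,angs):  # pick heading with joint 7 most central
    c=[(abs(q[6])+abs(q[4]),a) for a in angs for q in [kin.inverse_kinematics(p,down(a))] if q is not None]; print('IK',[(round(k,2),round(a,2)) for k,a in c]); return min(c)[1]
def log(t=''):
    s=env.get_state(); print(t,'t',round(s['time'],2),np.round(s['tcp_pos'],4),'F',np.round(s['force'],1),'open',round(s['opening'],4),'q',np.round(s['qpos'],2))
E
python3 - <<'E'
from h import *
im=cv2.imread('pics/top0.png'); c=calibration('top')
m=white(im,165); m[:227]=0; m[268:]=0; m[:,:322]=0; m[:,358:]=0
k,l,s,_=cv2.connectedComponentsWithStats(m.astype(np.uint8)); i=1+s[1:,4].argmax(); print(s[i])
q=np.array([ray(c,u,v,.032)[:2] for v,u in np.argwhere(l==i)],np.float32); r=cv2.minAreaRect(q); print(r); b=cv2.boxPoints(r)
e=[b[1]-b[0],b[2]-b[1]]; a=max(e,key=np.linalg.norm); ang=np.arctan2(a[1],a[0]); print('ang',ang)
p=[.47,-.13,.33]
a=best(p,[ang,ang+np.pi]); env.reach(p,down(a)); log()
im,d,c=snap('wrist'); cv2.imwrite('pics/w1.png',im); np.save('pics/w1P.npy',pts(d,c)); np.save('pics/w1c.npy',c,allow_pickle=True)
E
```

```text
[322 230  36  38 853]
((0.44934356212615967, -0.1321651041507721), (0.11603766679763794, 0.11668974161148071), 4.433985710144043)
ang -1.4934086
IK [(np.float64(2.98), np.float32(-1.49)), (np.float64(0.23), np.float32(1.65))]
 t 2.31 [ 0.4699 -0.1313  0.3299] F [-0.5 -0.5  0.1] open 0.0857 q [ 0.66  0.19 -0.58  1.93  0.12  1.06  0.11]
```

View pics/w1.png

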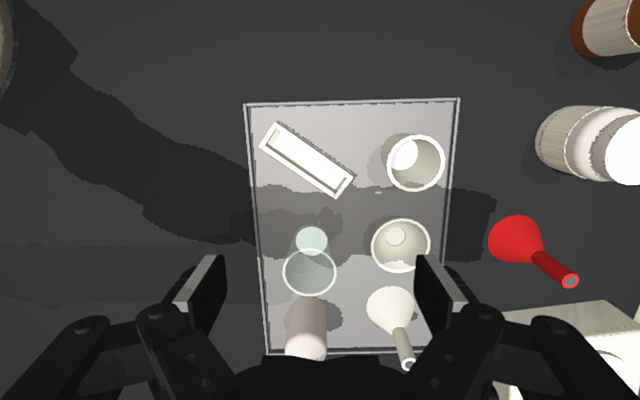

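The wrist view shows all six pieces: boat (307,160), crucible rim (415,162), funnel with stem end at (408,363). The first boat mask had merged with the tray, so I'll measure the boat and crucible here instead.

```bash
python3 - <<'E'
from h import *
im=cv2.imread('pics/w1.png'); c=np.load('pics/w1c.npy',allow_pickle=True).item(); P=np.load('pics/w1P.npy'); z=P[...,2]
W=np.zeros(z.shape,bool); W[110:205,255:362]=1
m=(W&white(im,205)&(z>.01)).astype(np.uint8)
k,l,s,_=cv2.connectedComponentsWithStats(m); i=1+s[1:,4].argmax(); print(s[i])
cnt=cv2.convexHull(np.argwhere(l==i)[:,::-1].astype(np.float32))[:,0]
# top rim pixels by depth
Q=P[W&(z>.026)&(z<.045)]; print('rim pts',len(Q),Q[:,2].mean())
for nm,q in (('colour',np.array([ray(c,u,v,.032)[:2] for u,v in cnt],np.float32)),('depth',Q[:,:2].astype(np.float32))):
    r=cv2.minAreaRect(q); b=cv2.boxPoints(r); a=max([b[1]-b[0],b[2]-b[1]],key=np.linalg.norm); print(nm,np.round(r[0],4),np.round(r[1],4),'ang',np.arctan2(a[1],a[0]))
def fit(q): 
    A=np.c_[2*q,np.ones(len(q))]; s=np.linalg.lstsq(A,(q**2).sum(1),rcond=None)[0]; return s[:2].round(4),np.sqrt(s[2]+s[0]**2+s[1]**2).round(4)
W[:]=0; W[120:200,375:455]=1; q=P[W&(z>.068)&(z<.082)]; print('crucible',fit(q[:,:2]),cv2.minEnclosingCircle(q[:,:2].astype(np.float32)),q[:,2].max())
W[:]=0; W[280:375,360:420]=1; q=P[W&(z>.09)&(z<.12)]; print('stem',q.mean(0) if len(q) else 0,len(q))
W=W&(z>.018)&(z<.04); q=P[W]; print('cone',fit(q[:,:2]),q[:,2].mean())
E
```

```text
[ 259  122   94   77 1132]
rim pts 1105 0.030322649575185687
colour [ 0.4533 -0.1298] [0.0346 0.1092] ang -0.54121435
depth [ 0.4531 -0.1307] [0.0344 0.1101] ang -0.5428623
crucible (array([ 0.5654, -0.1152]), np.float64(0.0275)) ((0.5659562945365906, -0.11567522585391998), 0.03001571074128151) 0.0750421244913793
stem [ 0.58321521 -0.33272337  0.1023851 ] 295
cone (array([ 0.5849, -0.3352]), np.float64(0.0209)) 0.02844964684031392
```

```bash
cat >> h.py <<'E'
D=np.array([.607,.226])
def pick(xy,z,angs,pre,tgt,f,zh=.22):
    p=[*xy,zh]; a=best(p,angs); env.grip(pre); env.reach(p,down(a)); 
    hit=env.movel([*xy,z],velocity=.15,stop_force=15); log(f'down hit={hit}')
    env.grip(tgt,f_grip=f); log('gripped'); env.movel([*xy,.32],velocity=.2); log('lifted')
def place(xy,z,angs,op):
    p=[*xy,.32]; a=best(p,angs); env.reach(p,down(a)); log('over')
    hit=env.movel([*xy,z],velocity=.15,stop_force=15); log(f'in hit={hit}')
    env.grip(op); env.movel([*xy,.32],velocity=.25); log('out')
E
python3 - <<'E'
from h import *
env_a=-.542
pick([.4532,-.1302],.082,[env_a,env_a+np.pi],.06,.02,40)
im,d,c=snap('side'); cv2.imwrite('pics/s1.png',im)
if env.get_state()['opening']>.025: place(D+[.046,0],.146,[np.pi/2,-np.pi/2],.046)
im,d,c=snap('side'); cv2.imwrite('pics/s2.png',im)
E
```

```text
IK [(np.float64(2.16), -0.54), (np.float64(1.19), 2.6)]
down hit=False t 4.6 [ 0.4538 -0.1302  0.0827] F [-0.5  0.1 -0.5] open 0.0598 q [ 0.57  0.55 -0.51  2.16  0.52  0.55  0.7 ]
gripped t 4.95 [ 0.4537 -0.1304  0.0829] F [-1.3  0.6  5.7] open 0.0334 q [ 0.57  0.55 -0.51  2.16  0.52  0.55  0.7 ]
lifted t 6.29 [ 0.4525 -0.1301  0.3189] F [ 0.3 -0.3 -1. ] open 0.0328 q [ 0.8   0.19 -0.72  1.97  0.14  1.04  1.04]
IK [(np.float64(1.03), 1.57), (np.float64(2.9), -1.57)]
over t 7.87 [0.6533 0.2246 0.3196] F [-0.1 -0.8 -0.8] open 0.0333 q [-0.    0.57 -0.64  1.46  0.35  1.23 -0.68]
in hit=True t 8.97 [0.6494 0.2263 0.1453] F [-0.8  0.2 -1.5] open 0.0333 q [-0.04  0.74 -0.57  1.6   0.46  0.95 -0.77]
out t 10.11 [0.6526 0.2254 0.3182] F [ 0.7 -0.4 -0.3] open 0.0461 q [-0.    0.57 -0.64  1.46  0.35  1.24 -0.68]
```

```bash
python3 - <<'E'
import cv2,numpy as np
a=cv2.imread('pics/s2.png')[140:360,180:460]
cv2.imwrite('pics/s2c.png',cv2.resize(a,None,fx=2.7,fy=2.7,interpolation=cv2.INTER_CUBIC))
E
```

```text
(no output)
```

View pics/s2c.png

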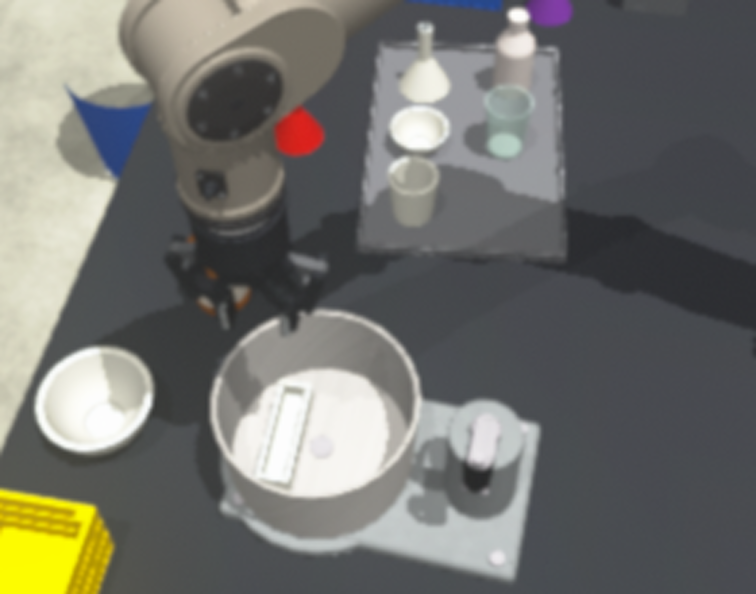

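The boat lies flat on the drum floor on the far side, crop pixel (285,435). Next are the crucible and then the funnel.

```bash
python3 - <<'E'
from h import *
pick([.5657,-.1155],.109,[np.pi/2,-np.pi/2],.085,.03,40)
if env.get_state()['opening']>.045:
    place(D+[-.030,.045],.149,np.radians([124,-56]),.076)
im,d,c=snap('side'); cv2.imwrite('pics/s3.png',im)
E
```

```text
IK [(np.float64(0.55), 1.57), (np.float64(3.38), -1.57)]
down hit=False t 12.89 [ 0.5664 -0.1152  0.1098] F [ 0.6 -0.3  0.3] open 0.0849 q [ 0.5   0.63 -0.54  1.9   0.47  0.73 -0.31]
gripped t 13.27 [ 0.5664 -0.1157  0.1104] F [-1.5  0.6  5.7] open 0.0581 q [ 0.5   0.63 -0.54  1.9   0.47  0.73 -0.31]
lifted t 14.47 [ 0.5649 -0.1156  0.3187] F [ 0.4  0.6 -2.4] open 0.058 q [ 0.61  0.38 -0.66  1.74  0.25  1.11 -0.13]
IK [(np.float64(0.71), np.float64(2.16)), (np.float64(3.17), np.float64(-0.98))]
over t 15.92 [0.578  0.2689 0.3196] F [ 0.2 -0.7 -0.9] open 0.058 q [ 0.06  0.54 -0.86  1.59  0.43  1.21 -0.29]
in hit=False t 17.21 [0.5775 0.2715 0.1501] F [ 1.   0.3 -1.6] open 0.0582 q [-0.01  0.71 -0.76  1.73  0.59  0.94 -0.41]
out t 18.36 [0.5765 0.2703 0.3185] F [ 0.3 -0.7 -0.7] open 0.0763 q [ 0.06  0.54 -0.86  1.59  0.43  1.21 -0.29]
```

```bash
python3 - <<'E'
from h import *
pick([.585,-.335],.140,[np.pi/2,-np.pi/2,0,np.pi],.05,.005,50,zh=.25)
if env.get_state()['opening']>.012:
    place(D+[-.025,-.045],.176,np.radians([61,-119]),.05)
im,d,c=snap('side'); cv2.imwrite('pics/s4.png',im[140:360,180:460]); im,d,c=snap('top'); np.save('pics/top4P.npy',pts(d,c)); cv2.imwrite('pics/t4.png',im)
a=cv2.resize(cv2.imread('pics/s4.png'),None,fx=1.8,fy=1.8,interpolation=3); b=cv2.resize(im[150:282,180:300],None,fx=3,fy=3,interpolation=3)[:396]
cv2.imwrite('pics/c4.png',np.hstack([a[:,:430],b]))
E
```

```text
IK [(np.float64(0.52), 1.57), (np.float64(3.83), -1.57), (np.float64(1.56), 0), (np.float64(2.15), 3.14)]
down hit=False t 21.85 [ 0.5857 -0.335   0.141 ] F [0.  0.3 0.6] open 0.0497 q [ 0.84  0.73 -0.61  1.64  0.5   0.93  0.05]
gripped t 22.24 [ 0.5855 -0.3352  0.141 ] F [-0.9 -0.5  3.5] open 0.0168 q [ 0.84  0.73 -0.61  1.64  0.5   0.93  0.05]
lifted t 23.29 [ 0.5842 -0.3349  0.3183] F [ 0.4  0.2 -1.6] open 0.017 q [ 0.89  0.55 -0.69  1.5   0.37  1.22  0.15]
IK [(np.float64(1.55), np.float64(1.06)), (np.float64(2.36), np.float64(-2.08))]
over t 25.16 [0.5826 0.1797 0.3197] F [ 0.1  0.4 -1.5] open 0.0168 q [ 0.18  0.46 -0.78  1.66  0.35  1.16 -1.2 ]
in hit=False t 26.27 [0.5826 0.1814 0.177 ] F [ 0.5  0.3 -1.5] open 0.017 q [ 0.11  0.62 -0.7   1.79  0.49  0.92 -1.31]
out t 27.41 [0.5815 0.1804 0.3186] F [ 0.1 -1.4  0.2] open 0.0498 q [ 0.17  0.47 -0.78  1.66  0.35  1.16 -1.2 ]
```

View pics/c4.png

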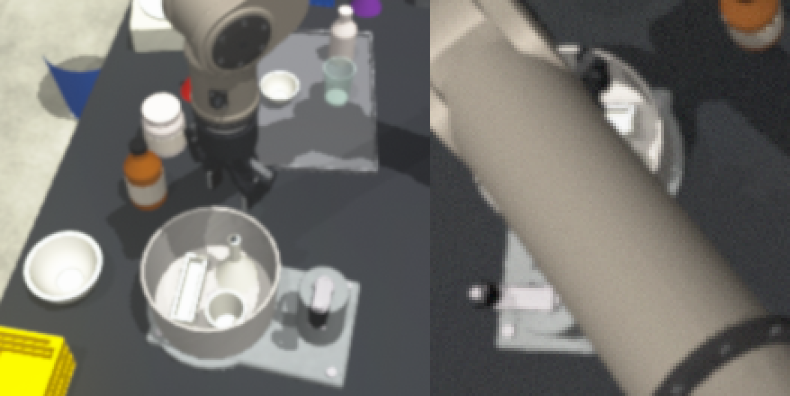

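All three pieces are in the drum, and the bystanders stand where they were. Next is a close look at the crank.

```bash
python3 - <<'E'
from h import *
p=[.46,.22,.36]; a=best(p,[np.pi/2,2,-np.pi/2,0,np.pi]); env.reach(p,down(a)); log()
im,d,c=snap('wrist'); cv2.imwrite('pics/w2.png',im); P=pts(d,c); np.save('pics/w2P.npy',P); np.save('pics/w2c.npy',c,allow_pickle=True)
x,y,z=P[...,0],P[...,1],P[...,2]; B=(x>.36)&(x<.52)&(y>.12)&(y<.36)
def fit(q): 
    A=np.c_[2*q,np.ones(len(q))]; s=np.linalg.lstsq(A,(q**2).sum(1),rcond=None)[0]; return s[:2].round(4),np.sqrt(s[2]+s[0]**2+s[1]**2).round(4)
k=P[B&(z>.188)&(z<.205)]; print('knob top',len(k),k.mean(0),cv2.minEnclosingCircle(k[:,:2].astype(np.float32)))
print('drum rim',fit(P[(x>.49)&(abs(z-.132)<.006)&(np.hypot(x-.607,y-.226)<.106)&(np.hypot(x-.607,y-.226)>.09)][:,:2]))
pl=P[B&(abs(z-.135)<.006)]; print('pillar top',len(pl),pl.mean(0),cv2.minEnclosingCircle(pl[:,:2].astype(np.float32)))
ar=P[B&(z>.141)&(z<.16)]; r=cv2.minAreaRect(ar[:,:2].astype(np.float32)); print('arm',len(ar),r)
E
```

```text
IK [(np.float64(1.07), 1.57), (np.float64(0.72), 2), (np.float64(2.6), -1.57), (np.float64(2.42), 0), (np.float64(1.04), 3.14)]
 t 28.28 [0.4606 0.2192 0.3592] F [ 0.3 -0.3 -0.1] open 0.0501 q [ 0.34  0.32 -1.09  1.82  0.3   1.18 -0.42]
knob top 196 [0.444448   0.29117298 0.19241472] ((0.4437192380428314, 0.291010320186615), 0.012564325705170631)
drum rim (array([0.6063, 0.2256]), np.float64(0.0971))
pillar top 3443 [0.44911515 0.23253326 0.133193  ] ((0.47238489985466003, 0.22638225555419922), 0.0669112578034401)
arm 2256 ((0.4438825249671936, 0.26115602254867554), (0.0779285877943039, 0.027572747319936752), 87.40943908691406)
```

View pics/w2.png

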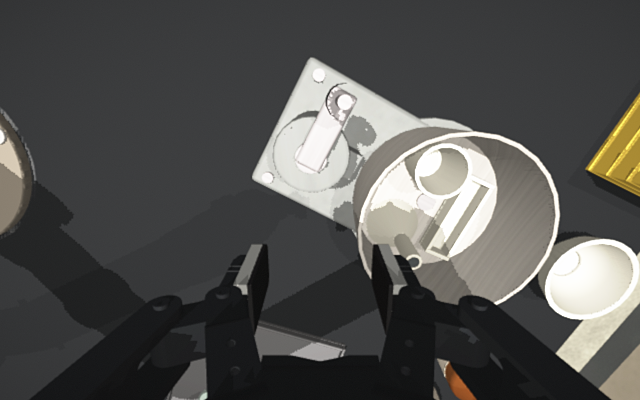

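The crank is clearly seen: knob (344,100), pillar top (311,148). All three pieces sit inside the drum. Now I'll fit the crank axis and check which headings are feasible around the circle.

```bash
python3 - <<'E'
from h import *
from scipy.optimize import least_squares
P=np.load('pics/w2P.npy'); x,y,z=P[...,0],P[...,1],P[...,2]
c=np.array([.444,.236])
for _ in range(3):
    q=P[(abs(z-.135)<.005)&(np.hypot(x-c[0],y-c[1])<.042)][:,:2].astype(np.float32); c0,r=cv2.minEnclosingCircle(q); c=np.array(c0)
print('pillar',c,r,len(q)); k=np.array([.4437,.291]); print('knob-axis',k-c,np.linalg.norm(k-c),'drum-axis',np.linalg.norm(D-c))
# base corners: yaw of base
b=P[(z>.006)&(z<.04)&(x>.36)&(x<.5)&(y>.1)&(y<.36)][:,:2].astype(np.float32); print('base part',cv2.minAreaRect(b))
lim=np.array([[-2.96,2.96],[-.34,2.1],[-1.41,1.46],[.24,2.44],[-1.37,4.51],[.17,1.92],[-2.96,2.96]])
for a in np.radians([30,60,90,115,135,160,180]):
    mm=[]
    for t in np.radians(np.arange(0,360,30)):
        q=kin.inverse_kinematics([c[0]+.055*np.cos(t),c[1]+.055*np.sin(t),.235],down(a))
        mm.append(-9 if q is None else np.min(np.minimum(q-lim[:,0],lim[:,1]-q)))
    print(round(np.degrees(a)),np.round(mm,2))
E
```

```text
pillar [0.44260922 0.23609941] 0.03581874445080757 3037
knob-axis [0.00109078 0.05490059] 0.054911427796972404 drum-axis 0.1647007174482503
base part ((0.44857892394065857, 0.23587670922279358), (0.16933661699295044, 0.11220146715641022), 86.43842315673828)
30 [0.55 0.57 0.55 0.51 0.45 0.39 0.35 0.33 0.35 0.4  0.46 0.51]
60 [0.56 0.57 0.55 0.51 0.45 0.39 0.35 0.33 0.35 0.4  0.46 0.52]
90 [0.53 0.53 0.52 0.5  0.46 0.4  0.35 0.34 0.36 0.4  0.46 0.52]
115 [0.44 0.44 0.43 0.42 0.4  0.38 0.36 0.34 0.36 0.4  0.42 0.44]
135 [0.37 0.37 0.36 0.35 0.34 0.32 0.3  0.3  0.31 0.34 0.36 0.37]
160 [0.29 0.29 0.29 0.28 0.26 0.25 0.23 0.23 0.24 0.26 0.28 0.29]
180 [0.23 0.23 0.23 0.22 0.21 0.19 0.17 0.16 0.16 0.18 0.21 0.22]
```

The numbers agree closely: radius 54.9 mm and drum-to-crank distance 164.7 mm. I'll grip the knob and lead it round.

```bash
cat >> h.py <<'E'
C=np.array([.4426,.2361]); t0=np.arctan2(.0549,.0011)
def turn(a0,a1,v=.13,step=np.pi/8):
    n=int(np.ceil((a1-a0)/step)); fm=0
    for a in np.linspace(a0,a1,n+1)[1:]:
        env.movel([C[0]+.055*np.cos(t0-a),C[1]+.055*np.sin(t0-a),.235],velocity=v)
        s=env.get_state(); f=np.linalg.norm(s['force']); fm=max(fm,f)
        if f>60: print('force!',a,s['force']); break
    p=np.array(s['tcp_pos'])[:2]-C; print('a',round(a,3),'tcp ang',round((t0-np.arctan2(p[1],p[0]))%(2*np.pi),3),'r',np.linalg.norm(p).round(4),'fmax',round(fm,1)); log()
E
python3 - <<'E'
from h import *
k=[.4437,.291]
env.grip(.05); env.reach([*k,.31],down(np.pi/2)); print(env.movel([*k,.235],velocity=.12,stop_force=15)); log()
env.grip(.015,f_grip=30); log('grip')
turn(0,np.pi/2)
E
```

```text
False
 t 29.95 [0.4441 0.2912 0.2356] F [ 0.1 -0.1  0.7] open 0.0499 q [ 0.02  0.47 -0.91  1.92  0.45  0.96 -1.1 ]
grip t 30.28 [0.4444 0.2915 0.2361] F [-0.2 -1.1  5.9] open 0.025 q [ 0.02  0.47 -0.91  1.92  0.45  0.96 -1.1 ]
a 1.571 tcp ang 1.583 r 0.0557 fmax 8.0
 t 31.55 [0.4983 0.2343 0.2361] F [-0.9 -1.5  7.8] open 0.0249 q [ 0.13  0.5  -0.88  1.88  0.46  0.98 -0.96]
```

Forces are low. I'll finish the two turns with a little over, let go, retreat and check.

```bash
python3 - <<'E'
from h import *
turn(np.pi/2,2*np.pi); turn(2*np.pi,4*np.pi+.08)
env.dwell(.3); log('before release'); env.grip(.05)
p=env.get_state()['tcp_pos']; env.movel([p[0],p[1],.36],velocity=.2); 
env.reach([.46,.22,.36],down(2)); env.dwell(.5); log()
im,d,c=snap('wrist'); P=pts(d,c); cv2.imwrite('pics/w5.png',im)
x,y,z=P[...,0],P[...,1],P[...,2]; k=P[(x>.36)&(x<.52)&(y>.12)&(y<.36)&(z>.188)&(z<.205)]; kk=np.median(k,0)[:2]-C
print('knob',kk+C,'angle past turns',(t0-np.arctan2(kk[1],kk[0])))
E
```

```text
a 6.283 tcp ang 0.026 r 0.0554 fmax 10.7
 t 35.35 [0.4451 0.2914 0.2361] F [1.8 0.9 8.2] open 0.0246 q [ 0.02  0.47 -0.91  1.92  0.45  0.97 -1.1 ]
a 12.646 tcp ang 0.104 r 0.0555 fmax 12.9
 t 40.59 [0.4494 0.2911 0.2361] F [1.9 1.1 9.1] open 0.025 q [ 0.03  0.48 -0.92  1.91  0.46  0.97 -1.1 ]
before release t 40.89 [0.4487 0.2912 0.2361] F [2.9 2.3 8.4] open 0.0251 q [ 0.03  0.48 -0.92  1.91  0.46  0.97 -1.1 ]
 t 43.12 [0.4599 0.2203 0.3601] F [ 0.6 -0.8 -0.4] open 0.0498 q [ 0.34  0.32 -1.1   1.82  0.31  1.19 -0.42]
knob [0.44702241 0.29092625] angle past turns 0.06045426221895589
```

View pics/w5.png

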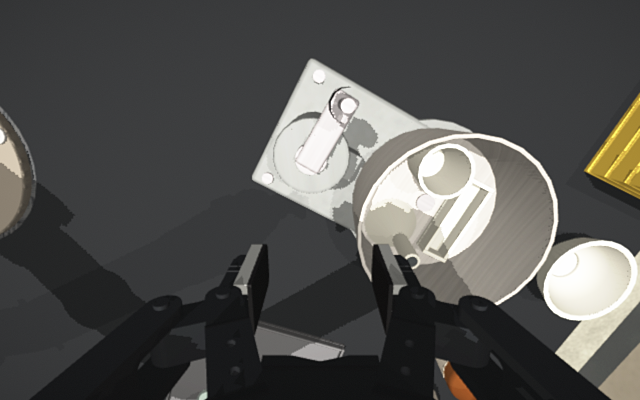

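The knob (347,103) stands about 0.06 rad past two full turns. Crucible, funnel and boat lie in the drum, and the hand is clear, so I'm handing in.

```bash
python3 -c "
from h import *
job.job_done(); log()"
```

```text
the job is handed in; nothing more can be done
the job is handed in; nothing more can be done
```

The boat, crucible and white funnel are in the spin dryer's drum, and the crank was then turned two full turns clockwise and let go. I handed the job in after about 43 s of robot time.

- **Placing:** each piece was lowered below rim level and released just above the drum floor, the boat from about 40 mm.
- **Last checks:** the wrist picture shows all three pieces in the drum. The knob is about 0.06 rad past its starting direction; after two led turns that makes about 12.63 rad. The tool force read at the crank steps stayed below 13 N, and the hand was clear of everything.
- **Bystanders:** in the picture taken after the third piece went in, the bottle, beaker, dish, amber bottle and jar stood where they started. I did not photograph them all again after cranking, but the arm went nowhere near them.
- **What disagreed:**
  - My first boat mask had merged with the tray, so I measured the boat again from the wrist view.
  - The boat's lowering reported a force stop right at its target height. The picture showed the boat lying properly.

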